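# Hold a moulding against fence, stop and bed for sawing

### The arm

A 6-joint arm with a two-finger parallel gripper is mounted at the origin on the work surface; the furniture and walls round the work are solid. World frame = base frame: x ahead of the robot, y to its left, z up, the work surface at z = 0. Lengths are in mm, angles in rad, forces in N, time in s.
With the tool pointing down it reaches from about 350 to 950 mm from the base axis. Payload 17.4 kg.
Tool frame: the origin (TCP) lies at the very end of the fingers, on their centre line; the grasp point (between the pads) lies 19 mm behind it (grasp_offset is the z of the grasp point in the tool frame, in mm); z points along the fingers, y is the line along which they close (so a half turn about z gives the same grasp; the last joint's range is limited). The gripper opens to 93 mm and grips with 3 to 60 N. Pads are 15 mm wide; open, the fingers measure 128 mm over their backs; the gripper's body (75 mm by 188 mm) begins 65 mm behind the grasp point.
Start: joints at [1.205, 0.116, 1.442, -0, 1.584, -0.038], TCP at [217.332, 639.061, 218.646] pointing down, gripper open.
Joint ranges: [-2.83, 2.83], [-0.83, 2.19], [0.07, 2.5], [-1.14, 4.28], [0.01, 3], [-2.97, 2.97]. Speed limits (rad/s): [1.89, 1.89, 2.22, 3.14, 3.14, 3.14].

### API

Orientations are given as a unit quaternion [x, y, z, w].
In Python, from plant import * gives the robot as it stands.
- The arm moves only by the shell command python3 -m crank 'ROWS' [FORCE]. ROWS is a JSON object of lists of equal length, an entry for each row: "rot": the turn, a rotation vector about the world's x, y, z normalised to -1 to 1, where 1 is 1.5 rad, a list of three; "delta_pos": the shift along the world's x, y, z normalised to -1 to 1, where 1 is 20 cm, a list of three; "grip": the opening, from -1 (shut) to 1 (fully open). A call has 1 to 5 rows; each row is the pose to reach, as a shift and turn from the pose commanded when the call began; what a row does not reach only later rows make up. A row lasts 1/10 s, in which the tool goes at most 50 mm and 8.59 degrees, less where a joint would pass 70% of its speed; a pose out of reach is approached as far as the arm can. A call with a number of a shift or a turn outside -1 to 1 is refused whole. A call with a gripper value outside its range is refused whole. The fingers move at their own pace and stop on an object; FORCE is the grip in N (left out, the last holds). Time passes only in rows, so rows that repeat a pose let the fingers close. It gives the time, the measured TCP pose, the force, the opening and the grip force at its end, in the units of the state.
- state(): the state, without advancing time (a new reading comes with each control period).
- camera(name): name is "scene" or "top" or "wrist"; returns a dict with "color" (480x640x3 uint8, red, green, blue), "fx", "fy", "cx", "cy" (pixels), "k1" (the pictures are not rectified: a ray, as slopes to the right and down, at radius r is drawn at 1 + k1 r^2 times it, then the intrinsics apply), "R" (3x3) and "t" (3): a world point X has camera coordinates R X + t; the wrist camera has in their place "tool_from_camera" (4x4, takes a point from camera to tool coordinates, whose origin is the TCP and whose axes are the flange's). Camera axes: x right, y down, z forward; pixel columns grow to the right and rows downward; lengths in mm; the calibration is good to about 2 mm. A picture is of the moment at which its call begins: read the wrist's pose just before it. There is no depth.
- job_done(): hands the job in; it is judged then, once.
The state is a dict: "t": time; "joints": joint angles; "qd": joint speeds; "tau": joint torques, N m; "ee_pos": TCP position; "orientation": TCP orientation; "force": force on the tool from outside, world axes, zero at the start; "torque": the same for the moment, N m; "grip_width": opening from 0.0 (shut) to 1.0 (fully open); "gripper_force": force on a finger pad.
Only numpy, scipy, OpenCV 4.12 (cv2) and the standard library are available. Lean on these libraries where they do the work, as an engineer would, in place of code of your own. Each camera call takes 0.05 s, during which the arm holds its last target. There are 200 camera calls.

### The job

Get the longer piece of wooden moulding ready to be sawn to length: first swing the steel length stop on the sawing board fully down, then lay the moulding flat on the board's bed with its bevelled side towards you, its tall back flush along the fence and its left end butted against the stop. Finish while still holding it there for the saw: press it firmly with one diagonal push, down onto the bed and forward into the fence at once, and do not let go. Leave the short piece, the sanding block, the fish figure and the wooden clay tool where they are.

Things in the scene. Friction and masses are not known exactly. Their poses are not given: they have to be found in the camera images.
- saw_board: Fixed plywood sawing board, 135 (x) x 210 (y) mm, bed top 18 mm above the table. Origin: centre of its underside. Its +x points away from the robot to the fence, +y to the left, z up (turned by its yaw). The bed is open from x = -67.5 to the fence face at x = +45.5 mm.
- bed: The board's plywood bed (18 mm thick), same origin and axes as saw_board. Wood slides on it with a friction of about 0.6, so a push much steeper than 45 degrees bears on the bed alone, not on the fence.
- fence: The board's upright wooden fence, 22 mm thick, top 63 mm above the table, along the far edge from x = +45.5 to +67.5 mm, with a 3 mm saw slot at y = -35 mm; same origin and axes as saw_board. On top, at y = +75 mm, sits the stop's aluminium saddle (46 mm along y, 26 mm high).
- stop (a joint): Hinge of the steel flip stop on the fence's left: 0 = fully down (its limit), 1.1 to 1.7 rad = folded up (start); stays where left (0.1 N m). Axis along the board's y at x = +56.5, y = +75 mm, 81 mm above the table. Folded up, its limb stands upright, the tongue jutting towards the robot: draw the limb over from behind, round the axis, then down (straight down on the tongue it jams).
- stop_nose (a point): Point on the stop's top face above its tongue, 38 mm from the axis (88 mm above the table when down). The stop is a 14 mm thick (y) steel hook: a 14 mm deep limb reaching 52 mm from the axis, and a tongue 28 mm wide hanging from its end to 60 mm below the axis. Down, the tongue stands at x = +4.5 to +32.5 mm of saw_board, 3 mm above the bed.
- corner (a point): Point at bed height (18 mm) where the fence face meets the plane of the stop's right face when down; axes as saw_board: the moulding must lie at x <= 0 (fence), y <= 0 (stop), z >= 0 (bed) of it. It lies at x = +45.5, y = +68, z = +18 mm of saw_board.
- moulding: The longer piece of bare light wooden moulding, 140 mm long (y), 45 deep (x), 42 high, 0.14 kg, loose. Origin: centre of its underside. Tall flat back at x = +22.5 mm; top flat from x = +2.5 to +22.5, then a bevel falls to the front edge at x = -22.5, 20 mm high; front lip upright from 8 to 20 mm high, an 8 x 8 mm rabbet cut away below it. Grip it across its 45 mm depth.
- moulding_back_left (a point): Lower back edge of the long moulding at its left end (x = +22.5, y = +70, z = 0 mm of it).
- moulding_back_right (a point): Lower back edge of the long moulding at its right end (x = +22.5, y = -70, z = 0 mm).
- short_piece: A shorter offcut of the same moulding, 90 mm long, otherwise alike; bystander.
- sanding_block: Sanding block, 60 x 95 x 26 mm, bystander; origin at the centre of its underside.
- fish_f: Pale bisque fish figure with upturned tail, 69 x 97 mm, 137 mm high, bystander; origin under its centre.
- clay_tool: Wooden clay modelling tool, a thin stick 156 mm long, lying, bystander; origin under its centre.

How it is judged (in metres and radians):
On the way, in this order (a step that is already met when the one before it is completed fails the run):
1. the length stop is swung fully down (value of joint stop below 0.06 rad), for 0.2 s.
2. with the stop down, the long moulding lies flat on the bed, between fence and front edge, its back to the fence (angle between moulding's own z axis and vertical below 0.06 rad and z of moulding_back_left in the frame of corner between -0.003 and 0.003 m and z of moulding_back_right in the frame of corner between -0.003 and 0.003 m and value of joint stop below 0.06 rad and x of each of moulding_back_left, moulding_back_right in the frame of corner above -0.07 m and y of moulding_back_left in the frame of corner between -0.08 and 0.01 m and y of moulding_back_right in the frame of corner below -0.07 m), for 0.2 s.
At the end, for the whole second after the job is handed in: Stop down (< 0.06 rad). Long moulding at rest, flat on the bed (3 mm, 0.06 rad), back within 4 mm of the fence at both ends, left end within 5 mm of the stop. Fingers still press it (> 4 N), so that it bears on the fence with > 2 N and on the bed with > 4.5 N, through the last second (value of joint stop below 0.06 rad and angle between moulding's own z axis and vertical below 0.06 rad and z of moulding_back_left in the frame of corner between -0.003 and 0.003 m and z of moulding_back_right in the frame of corner between -0.003 and 0.003 m and x of each of moulding_back_left, moulding_back_right in the frame of corner above -0.004 m and y of moulding_back_left in the frame of corner between -0.005 and 0.003 m and contact force between moulding and fence above 2 N and contact force between moulding and bed above 4.5 N and contact force between the fingers and moulding above 4 N and linear speed of moulding below 0.01 m/s); the arm keeps its last pose, push and grip.
It fails at once if the short piece is moved by more than 2 cm (distance of short_piece from where it was at the start of the episode above 0.02 m).
It fails at once if the sanding block is moved by more than 2 cm (distance of sanding_block from where it was at the start of the episode above 0.02 m).
It fails at once if the fish figure is moved by more than 2 cm (distance of fish_f from where it was at the start of the episode above 0.02 m).
It fails at once if the clay tool is moved by more than 2 cm (distance of clay_tool from where it was at the start of the episode above 0.02 m).
It also fails if it takes over 67 s, if anything falls off the work surface, if the arm or the gripper's body presses on something with over 40 N, if the wrist force passes 120 N, or if a joint passes its speed limit or range.

## Working session

There is one attempt and no reset: what is moved stays moved. The work goes in short steps, Python scripts to look and compute and a shell command to move; the robot and the scene stay as the last step left them, time stands still between calls to the robot, and variables do not carry over. Pictures are saved under pics/ and viewed, at most 10 in all, crops included, and the job is handed in when it is done.

```bash
mkdir -p pics; ls
python3 - <<'E'
from plant import *
import cv2
for n in ["scene","top"]:
    c=camera(n); cv2.imwrite(f"pics/{n}0.png",c["color"][:,:,::-1])
    print(n,{k:(v.tolist() if hasattr(v,'tolist') else v) for k,v in c.items() if k!="color"})
print(state())
E
```

```text
pics
scene {'fx': 571.2005299184137, 'fy': 571.2005299184137, 'cx': 320.52065952476227, 'cy': 250.33473327851138, 'k1': 0.018646636730561612, 'R': [[0.7993903303437484, -0.6008110217735587, 0.0011026641939438232], [-0.38582340724118347, -0.5147504128851864, -0.7656189070675656], [0.4605598746935258, 0.6116029173818108, -0.6432934581296017]], 't': [-340.74321818319856, 270.61009303160085, 1163.5236181022804]}
top {'fx': 561.8888856178318, 'fy': 561.8888856178318, 'cx': 316.7426199114707, 'cy': 236.97776484492297, 'k1': -0.17484087000822318, 'R': [[-0.02355359344986436, -0.9995818867259372, -0.016771403191555304], [-0.9975802596327261, 0.024597488553454887, -0.06502760296955042], [0.06541294846359805, 0.01519918702687289, -0.9977425173295066]], 't': [75.2507537702181, 461.4939495411955, 1424.3235185235153]}
{'t': 0.1, 'joints': array([ 1.20518660e+00,  1.16423266e-01,  1.44219256e+00,  3.75144638e-06,
        1.58397812e+00, -3.78418727e-02]), 'qd': array([-0.00045171, -0.00104401, -0.00120095, -0.00147382, -0.00055786,
       -0.00014879]), 'tau': array([ 1.56819700e-03, -7.22903538e+01, -6.23861647e+01,  7.79653061e-02,
        2.29291362e-02, -6.19464049e-05]), 'ee_pos': array([217.27415348, 638.88882006, 217.99261474]), 'orientation': array([ 1.63151271e-01,  9.86600939e-01, -4.90116454e-04, -1.02146825e-04]), 'force': array([-1.10032368,  0.20802798,  0.31095463]), 'torque': array([ 0.02411086,  0.02723513, -0.02846782]), 'gripper_force': 0.0, 'grip_width': 1.000044614583233}
```

View pics/scene0.png

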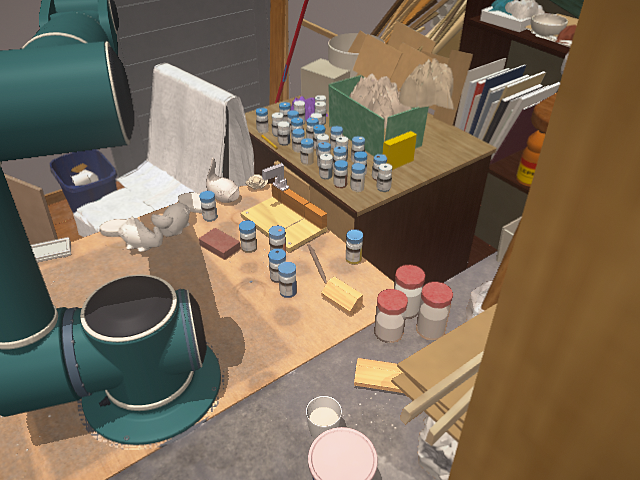

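View pics/top0.png

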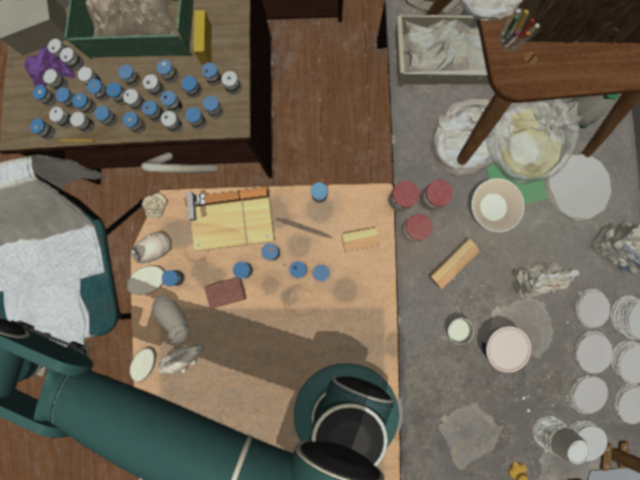

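The scene view shows the board at about (285,220), the short piece at (342,295), and another moulding-like piece at (375,375). In the top view those are at (232,222), (360,238) and (456,263). I'll triangulate them from enlarged crops.

```bash
cat > h.py <<'E'
from plant import *
import numpy as np, cv2
from scipy.spatial.transform import Rotation as Ro
def cam(n):
    s=state(); c=camera(n)
    if n=="wrist":
        T=np.eye(4);T[:3,:3]=Ro.from_quat(s["orientation"]).as_matrix();T[:3,3]=s["ee_pos"]
        W=T@np.array(c["tool_from_camera"]); c["R"]=W[:3,:3].T; c["t"]=-W[:3,:3].T@W[:3,3]
    c["R"]=np.array(c["R"]);c["t"]=np.array(c["t"]); return c
def save(c,f): np.savez(f,**{k:v for k,v in c.items()})
def load(f): return dict(np.load(f))
def ray(c,p):
    d=(np.array(p,float)-[c["cx"],c["cy"]])/[c["fx"],c["fy"]]; u=d.copy()
    for _ in range(30): u=d/(1+c["k1"]*(u@u))
    v=c["R"].T@np.r_[u,1]; return -c["R"].T@c["t"], v/np.linalg.norm(v)
def tri(L):
    A=0;b=0
    for c,p in L:
        o,v=ray(c,p);M=np.eye(3)-np.outer(v,v);A=A+M;b=b+M@o
    X=np.linalg.solve(A,b); return X,[float(np.linalg.norm(np.cross(ray(c,p)[1],X-ray(c,p)[0]))) for c,p in L]
def atz(c,p,z):
    o,v=ray(c,p); return o+v*(z-o[2])/v[2]
def proj(c,X):
    q=c["R"]@np.array(X,float)+c["t"];u=q[:2]/q[2];u=u*(1+c["k1"]*(u@u)); return u*[c["fx"],c["fy"]]+[c["cx"],c["cy"]]
def crop(c,x0,y0,w,h,s,f): cv2.imwrite(f,cv2.resize(c["color"][y0:y0+h,x0:x0+w,::-1],None,fx=s,fy=s,interpolation=cv2.INTER_CUBIC))
E
python3 - <<'E'
from h import *
a=cam("scene");b=cam("top");save(a,"s0.npz");save(b,"t0.npz")
print(tri([(a,(285,220)),(b,(232,224))]),tri([(a,(342,295)),(b,(360,238))]),tri([(a,(375,375)),(b,(456,263))]))
A=cv2.resize(a["color"][155:405,185:435],None,fx=2.4,fy=2.4,interpolation=2)[:, :]
cv2.imwrite("pics/c1.png",cv2.resize(a["color"][155:335,185:425,::-1],None,fx=3.3,fy=3.3,interpolation=2))
cv2.imwrite("pics/c2.png",cv2.resize(b["color"][170:310,180:390,::-1],None,fx=3.8,fy=3.8,interpolation=2))
E
```

```text
(array([506.96027001, 278.45985218,  18.41744394]), [6.040619483777058, 6.040619483777191]) (array([456.48465121, -45.64656622,  18.00510313]), [1.448891166291935, 1.4488911662918185]) (array([ 373.52999567, -279.42736538,   29.30752374]), [16.672560870679693, 16.672560870679728])
```

View pics/c1.png

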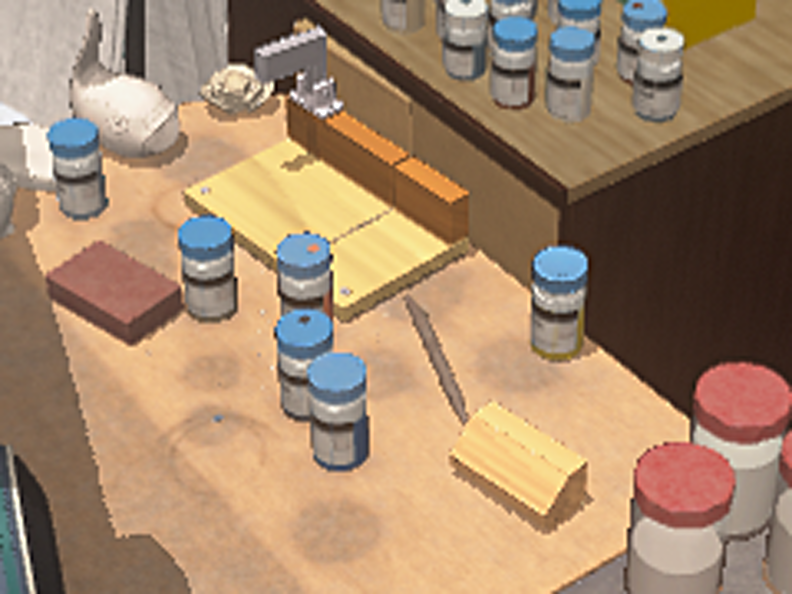

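View pics/c2.png

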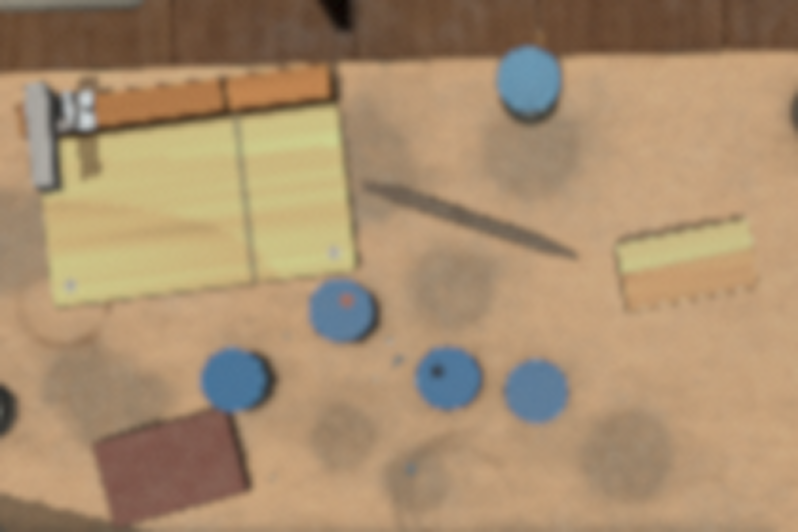

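Crops: the board's nearer left corner is at (55,305) of the top crop and the stop limb at (40,135). The wooden piece at (685,260) is about 90 mm long, so it is the short one. The long candidate lies on the grey area to the right, so I'll zoom in there.

Run:
```python
from h import *
a=load("s0.npz");b=load("t0.npz")
A=cv2.resize(a["color"][340:420,340:440,::-1],None,fx=4,fy=4,interpolation=2)
B=cv2.resize(b["color"][225:305,415:515,::-1],None,fx=4,fy=4,interpolation=2)
cv2.imwrite("pics/c3.png",np.hstack([A,B]))
```

```text
(no output)
```

View pics/c3.png

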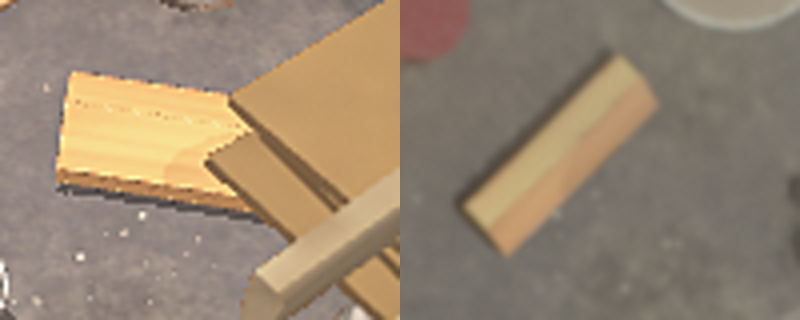

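Run:
```python
from h import *
np.set_printoptions(precision=1,suppress=True)
a=load("s0.npz");b=load("t0.npz")
print("Mbl",tri([(a,(357.5,358)),(b,(429.5,276.2))]))
print("Mfl",tri([(a,(354.7,382)),(b,(441.2,289.5))]))
for p,z in [((429.5,276.2),42),((469.2,238),42),((441.2,289.5),20),((479.2,250),20)]: print("M",atz(b,p,z))
# board corners: scene crop /3.3 + (185,155); top crop /3.8+(180,170)
S=lambda x,y:(185+x/3.3,155+y/3.3); T=lambda x,y:(180+x/3.8,170+y/3.8)
for n,s,t in [("nearL",(185,193),(55,305)),("nearR",(343,307),(357,268)),("fenceRnear",(469,205),(332,101)),("limbtopfar",(305,30),None),("shortbackL",(487,403),(616,240)),("shortbackR",(588,460),(748,216)),("sandL",(100,242),(95,440)),("sandR",(182,288),(247,490)),("sandnear",(128,330),(113,522)),("jar1",(303,252),(343,308)),("jar2",(207,238),(236,378)),("jarback",(560,263),(529,78))]:
    if t: print(n,*tri([(a,S(*s)),(b,T(*t))]))
print("far fenceL/R top",atz(b,T(20,105),63),atz(b,T(330,68),63))
print("tool",atz(b,T(365,184),5),atz(b,T(578,257),5))
print("table edge",atz(b,(398,300),0),atz(b,(396,190),0))
print("stop limb", [atz(b,T(*p),120) for p in [(28,85),(46,83),(57,188),(36,190)]])
print("red jars",[atz(b,p,120) for p in [(404,195),(437,193),(418,227)]], "cup", atz(b,(459,330),60))
```

```text
Mbl (array([ 355.8, -219.4,   33.4]), [0.3090929658684217, 0.3090929658684559])
Mfl (array([ 321.2, -252.2,   16.2]), [0.9681134489469988, 0.968113448946994])
M [ 355.6 -217.6   42. ]
M [ 449.3 -323.    42. ]
M [ 320.5 -250.9   20. ]
M [ 418.9 -353.9   20. ]
nearL [436.9 382.9  10. ] [0.10556388024968855, 0.10556388024973375]
nearR [456.4 174.6  13.8] [0.5484866307772587, 0.5484866307771261]
fenceRnear [572.2 180.   57.4] [8.721289379977337, 8.7212893799773]
shortbackL [467.3   1.4  34.3] [3.36885456023962, 3.3688545602395887]
shortbackR [483.  -88.2  37.7] [0.772181961015186, 0.7721819610151509]
sandL [343.1 355.2  18.5] [1.2543730164220896, 1.2543730164220912]
sandR [327.3 234.7  57.7] [20.010271879147435, 20.01027187914749]
sandnear [312.6 338.4 -45.3] [32.56677250296267, 32.5667725029627]
jar1 [426.2 178.5  80.2] [1.2226286799046457, 1.2226286799046562]
jar2 [383.5 249.9  69.1] [0.2863911478207804, 0.28639114782075326]
jarback [573.4  54.6  78.3] [0.4602154433215129, 0.46021544332153336]
far fenceL/R top [567.9 393.2  63. ] [586.2 185.4  63. ]
tool [514.7 168.6   5. ] [461.2  24.7   5. ]
table edge [ 296.1 -141.5    0. ] [ 582.  -145.5    0. ]
stop limb [array([572.4, 373.5, 120. ]), array([573.3, 361.8, 120. ]), array([505.8, 355. , 120. ]), array([504.9, 368.6, 120. ])]
red jars [array([ 551.9, -148.8,  120. ]), array([ 555.1, -228.8,  120. ]), array([ 474.2, -179.6,  120. ])] cup [ 219.7 -284.9   60. ]
```

The grey-area piece is the long moulding. Its top edge measures 141 mm, it sits near z = 0, its yaw is about 42.5°, and its centre is near (386,-286). The board's yaw is about 5.2°. Next I'll move the wrist camera above the board for a closer measurement.

```bash
python3 -m crank '{"delta_pos":[[0.2,-0.15,0.1],[0.4,-0.35,0.25],[0.6,-0.55,0.4],[0.65,-0.75,0.5],[0.65,-0.9,0.5]],"rot":[[0,0,0.09],[0,0,0.18],[0,0,0.28],[0,0,0.28],[0,0,0.28]],"grip":[-1,-1,-1,-1,-1]}' 10
python3 -m crank '{"delta_pos":[[0,-0.2,0],[0.1,-0.4,0],[0.2,-0.6,0],[0.3,-0.75,0],[0.3,-0.75,0]],"rot":[[0,0,0],[0,0,0],[0,0,0],[0,0,0],[0,0,0]],"grip":[-1,-1,-1,-1,-1]}'
python3 - <<'E'
from h import *
np.set_printoptions(precision=3,suppress=True)
c=cam("wrist");save(c,"w1.npz");cv2.imwrite("pics/w1.png",c["color"][:,:,::-1])
print(c["tool_from_camera"],c["fx"],state()["ee_pos"],state()["orientation"],state()["t"])
a=load("s0.npz");b=load("t0.npz");print("cab",tri([(a,(356.8,214)),(b,(252,140))]),tri([(a,(356.8,214)),(b,(250,148))]))
E
```

```text
t: 0.7
ee_pos: [348.2, 460.4, 319.5]
orientation: [-0.046, 0.999, 0.0, 0.0]
force: [0.3, 0.3, -0.4]
grip_width: 0.618
gripper_force: 0.0
t: 1.2
ee_pos: [408.4, 308.7, 318.3]
orientation: [-0.044, 0.999, -0.0, 0.0]
force: [-1.3, 0.5, 0.2]
grip_width: 0.19
gripper_force: 0.0
[[   0.001   -0.959   -0.282   77.555]
 [   1.       0.001   -0.001   -0.599]
 [   0.001   -0.282    0.959 -166.408]
 [   0.       0.       0.       1.   ]] 406.11316684624586 [407.581 310.109 318.183] [-0.045  0.999  0.     0.   ] 1.25
cab (array([734.365, 233.994, -35.438]), [0.22815137881908437, 0.2281513788188967]) (array([719.431, 232.697, -29.107]), [10.643306264163586, 10.643306264163687])
```

View pics/w1.png

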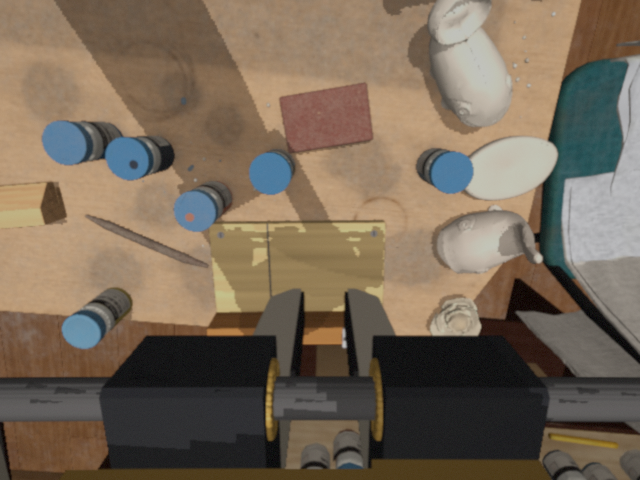

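The wrist view shows the near board edge from (210,222) to (384,221), partly hidden by the fingers. The cabinet behind is below table level, so it isn't an obstacle. I'll move forward to see the fence and the stop.

```bash
python3 -m crank '{"delta_pos":[[0.25,0.0,0],[0.5,0.0,0],[0.75,-0.05,0],[0.95,-0.05,0],[0.95,-0.05,0]],"rot":[[0,0,0],[0,0,0],[0,0,0],[0,0,0],[0,0,0]],"grip":[-1,-1,-1,-1,-1]}'
python3 - <<'E'
from h import *
c=cam("wrist");save(c,"w2.npz");cv2.imwrite("pics/w2.png",c["color"][:,:,::-1])
print(state()["ee_pos"],state()["orientation"],state()["t"])
E
```

```text
t: 1.75
ee_pos: [600.0, 301.9, 314.8]
orientation: [-0.045, 0.999, -0.001, -0.002]
force: [-0.7, -0.1, -1.0]
grip_width: 0.008
gripper_force: 0.0
[598.08859693 302.21699143 315.78537326] [-4.57780346e-02  9.98950366e-01 -5.12753044e-04 -1.50839455e-03] 1.8
```

View pics/w2.png

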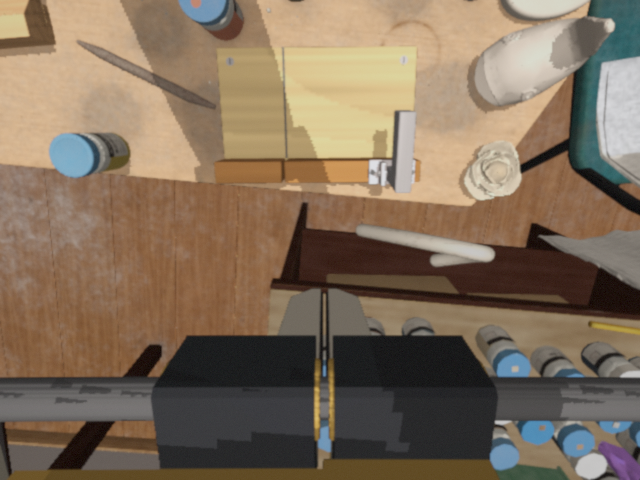

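The view now shows the whole board: near corners (219,49) and (416,47), bed/fence line at row 159, slot at x = 285, limb from (398,111) to (414,191).

Run:
```python
from h import *
np.set_printoptions(precision=1,suppress=True)
a=load("w1.npz");b=load("w2.npz");t=load("t0.npz");s=load("s0.npz")
S=lambda x,y:(185+x/3.3,155+y/3.3); T=lambda x,y:(180+x/3.8,170+y/3.8)
L=[("nearR",(343,303),(357,268),(210,222),(219,49)),("nearL",(185,190),(55,305),(384,221),(416,47))]
P={}
for n,ps,pt,p1,p2 in L:
    P[n]=atz(b,p2,18)[:2]
    print(n,"w",tri([(a,p1),(b,p2)]),"w2+top",tri([(t,T(*pt)),(b,p2)]),atz(b,p2,18),atz(t,T(*pt),18))
d=P["nearL"]-P["nearR"];y=d/np.linalg.norm(d);x=np.array([y[1],-y[0]]);yaw=np.arctan2(x[1],x[0])
O=(P["nearL"]+P["nearR"])/2+67.5*x
print("O",O,"yaw",np.degrees(yaw),np.linalg.norm(d))
B=lambda X:np.r_[O+x*X[0]+y*X[1],X[2]]
for n,X in [("nearL",(-67.5,105,18)),("fencebedR",(45.5,-105,18)),("fenceTopNearR",(45.5,-105,63)),("fenceTopFarR",(67.5,-105,63)),("slotbed",(-67.5,-35,18)),("axis",(56.5,75,81))]:
    print(n,"w2",proj(b,B(X)),"top crop",(proj(t,B(X))-[180,170])*3.8,"scene crop",(proj(s,B(X))-[185,155])*3.3,B(X))
for th in (1.1,1.3,1.5,1.7):
    u=np.array([-np.cos(th),np.sin(th)]);n=np.array([np.sin(th),np.cos(th)])
    for r,q in [(52,7),(52,-60),(0,7)]:
        p=np.array([56.5,81])+r*u+q*n; X=B((p[0],75,p[1])); print(th,(r,q),"w2",proj(b,X),"scene crop",(proj(s,X)-[185,155])*3.3)
```

```text
nearR w (array([456.3, 174.9,   8.9]), [0.5223009823054474, 0.5223009823055154]) w2+top (array([456.8, 175.1,   8.6]), [0.49266930648524804, 0.49266930648518203]) [457.7 177.7  18. ] [456.6 174.   18. ]
nearL w (array([435.9, 382.3,  11.3]), [0.32904679328580483, 0.32904679328569647]) w2+top (array([436.5, 381.9,  14.7]), [0.12522971661056287, 0.1252297166105758]) [437.1 381.4  18. ] [436.4 381.   18. ]
O [514.5 286.3] yaw 5.764289335763411 204.77240473891354
nearL w2 [418.5  47. ] top crop [ 50.7 304.4] scene crop [183.3 184.7] [436.8 384.   18. ]
fencebedR w2 [225.1 159.8] top crop [335.7 101.2] scene crop [451.2 241.6] [570.4 186.4  18. ]
fenceTopNearR w2 [214.6 163.3] top crop [328.7  91.9] scene crop [451.3 196.9] [570.4 186.4  63. ]
fenceTopFarR w2 [216.4 185.1] top crop [324.9  59.1] scene crop [471.4 185.8] [592.2 188.7  63. ]
slotbed w2 [283.8  48.5] top crop [252.9 279. ] scene crop [288.2 260.7] [450.9 244.7  18. ]
axis w2 [394.7 174.8] top crop [ 52.8 107.1] scene crop [316.3  81.2] [563.2 366.6  81. ]
1.1 (52, 7) w2 [405.1 161. ] scene crop [297.5  38.2]
1.1 (52, -60) w2 [401.8  88.9] scene crop [242.7  96.4]
1.1 (0, 7) w2 [395.  181.7] scene crop [321.9  75.3]
1.3 (52, 7) w2 [405.1 173.4] scene crop [306.9  31.2]
1.3 (52, -60) w2 [404.7  94.1] scene crop [246.6  78.5]
1.3 (0, 7) w2 [394.7 182. ] scene crop [322.4  76.4]
1.5 (52, 7) w2 [404.6 185.8] scene crop [316.7  26.3]
1.5 (52, -60) w2 [407.4 103.5] scene crop [253.4  60.6]
1.5 (0, 7) w2 [394.5 182.1] scene crop [322.7  77.6]
1.7 (52, 7) w2 [403.7 197.5] scene crop [326.3  23.6]
1.7 (52, -60) w2 [409.5 116.9] scene crop [262.9  43.5]
1.7 (0, 7) w2 [394.2 181.8] scene crop [322.7  79.1]
```

Measured against the model, the stop stands at about θ = 1.6 rad, with its axis near (562,367,81). I'll lower the closed fingers behind the limb.

```bash
python3 -m crank '{"delta_pos":[[0.02,0.17,-0.1],[0.02,0.34,-0.3],[0.02,0.34,-0.55],[0.02,0.34,-0.78],[0.02,0.34,-0.98]],"rot":[[0,0,0.005],[0,0,0.005],[0,0,0.005],[0,0,0.005],[0,0,0.005]],"grip":[-1,-1,-1,-1,-1]}'
python3 -m crank '{"delta_pos":[[0,0,0]],"rot":[[0,0,0]],"grip":[-1]}'
python3 - <<'E'
from h import *
c=cam("wrist");save(c,"w3.npz");cv2.imwrite("pics/w3.png",c["color"][:,:,::-1])
print(state()["ee_pos"],state()["force"])
E
```

```text
t: 2.3
ee_pos: [598.7, 370.7, 119.7]
orientation: [-0.051, 0.999, -0.0, -0.001]
force: [1.1, 0.4, 0.8]
grip_width: 0.009
gripper_force: 0.0
t: 2.4
ee_pos: [597.4, 369.5, 116.3]
orientation: [-0.051, 0.999, -0.002, -0.004]
force: [-1.1, -0.2, 0.1]
grip_width: 0.003
gripper_force: 0.0
[598.87814123 369.99487443 120.67229279] [-0.64587653  0.28693734  1.01675172]
```

View pics/w3.png

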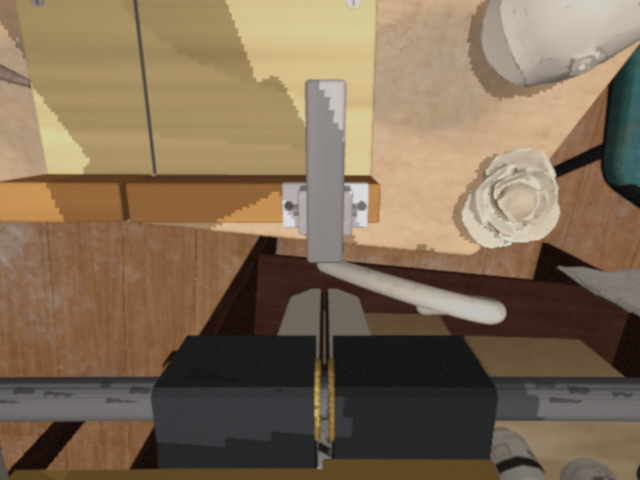

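The fingers are centred behind the limb (column 325) and clear of it. Now I'll draw it over in an arc.

```bash
python3 -m crank '{"delta_pos":[[-0.06,-0.006,0.01],[-0.11,-0.011,0.01],[-0.16,-0.016,0.01],[-0.21,-0.021,0.005],[-0.26,-0.025,-0.02]],"rot":[[0,0,0],[0,0,0],[0,0,0],[0,0,0],[0,0,0]],"grip":[-1,-1,-1,-1,-1]}'
python3 -m crank '{"delta_pos":[[-0.02,-0.002,-0.015],[-0.04,-0.004,-0.035],[-0.055,-0.005,-0.06],[-0.07,-0.007,-0.085],[-0.085,-0.008,-0.11]],"rot":[[0,0,0],[0,0,0],[0,0,0],[0,0,0],[0,0,0]],"grip":[-1,-1,-1,-1,-1]}'
python3 -m crank '{"delta_pos":[[-0.005,0,-0.01],[-0.01,-0.001,-0.02],[-0.015,-0.001,-0.03],[-0.015,-0.001,-0.035],[-0.015,-0.001,-0.035]],"rot":[[0,0,0],[0,0,0],[0,0,0],[0,0,0],[0,0,0]],"grip":[-1,-1,-1,-1,-1]}'
```

```text
t: 2.95
ee_pos: [548.3, 364.7, 119.5]
orientation: [-0.05, 0.999, 0.001, 0.001]
force: [-0.1, 0.5, 2.8]
grip_width: 0.005
gripper_force: 1.0
t: 3.45
ee_pos: [531.7, 362.8, 95.3]
orientation: [-0.05, 0.999, -0.0, -0.0]
force: [1.8, 0.7, 1.6]
grip_width: 0.005
gripper_force: 0.7
t: 3.95
ee_pos: [528.7, 362.7, 88.9]
orientation: [-0.05, 0.999, -0.0, -0.0]
force: [-0.1, 0.5, 0.1]
grip_width: 0.006
gripper_force: 0.0
```

```bash
python3 -m crank '{"delta_pos":[[0,0,-0.01],[0,0,-0.02],[0,0,-0.03],[0,0,-0.03]],"rot":[[0,0,0],[0,0,0],[0,0,0],[0,0,0]],"grip":[-1,-1,-1,-1]}'
python3 - <<'E'
from h import *
print(state()["ee_pos"],state()["force"])
E
```

```text
t: 4.35
ee_pos: [529.1, 362.9, 87.8]
orientation: [-0.05, 0.999, 0.0, 0.001]
force: [-18.8, -12.8, 42.6]
grip_width: 0.004
gripper_force: 21.5
[529.13772047 362.92734394  87.77831632] [-18.77153315 -12.7635608   42.60550514]
```

The stop has bottomed out: the TCP is at z = 88, as expected when down, with 43 N of reaction. Now I'll lift and travel to the moulding.

```bash
python3 -m crank '{"delta_pos":[[0,0,0.2],[0,0,0.45],[-0.05,-0.2,0.65],[-0.1,-0.4,0.75],[-0.2,-0.6,0.75]],"rot":[[0,0,0],[0,0,0],[0,0,-0.1],[0,0,-0.2],[0,0,-0.3]],"grip":[1,1,1,1,1]}'
python3 -m crank '{"delta_pos":[[-0.05,-0.2,0],[-0.1,-0.4,0],[-0.15,-0.6,0],[-0.2,-0.8,0],[-0.25,-1,0]],"rot":[[0,0,-0.08],[0,0,-0.16],[0,0,-0.25],[0,0,-0.32],[0,0,-0.32]],"grip":[1,1,1,1,1]}'
python3 -m crank '{"delta_pos":[[-0.05,-0.2,0],[-0.1,-0.4,0],[-0.15,-0.6,0],[-0.2,-0.8,0],[-0.2,-1,0]],"rot":[[0,0,0],[0,0,0],[0,0,0],[0,0,0],[0,0,0]],"grip":[1,1,1,1,1]}'
python3 -m crank '{"delta_pos":[[0,-0.2,0],[0,-0.4,0],[0,-0.6,0],[0,-0.6,0]],"rot":[[0,0,0],[0,0,0],[0,0,0],[0,0,0]],"grip":[1,1,1,1]}'
python3 - <<'E'
from h import *
c=cam("wrist");save(c,"w4.npz");cv2.imwrite("pics/w4.png",c["color"][:,:,::-1])
s=state();print(s["ee_pos"],s["joints"],s["force"],s["t"])
t=cam("top");save(t,"t1.npz")
E
```

```text
t: 4.85
ee_pos: [489.4, 241.9, 236.5]
orientation: [0.177, 0.984, 0.001, 0.002]
force: [1.5, 0.7, 0.3]
grip_width: 0.388
gripper_force: 0.0
t: 5.35
ee_pos: [438.1, 41.4, 233.1]
orientation: [0.405, 0.914, 0.0, 0.0]
force: [0.8, -1.4, 0.0]
grip_width: 0.814
gripper_force: 0.0
t: 5.85
ee_pos: [397.8, -158.8, 233.6]
orientation: [0.403, 0.915, -0.0, 0.001]
force: [1.1, 0.2, -0.7]
grip_width: 1.0
gripper_force: 0.0
t: 6.25
ee_pos: [398.2, -280.6, 232.4]
orientation: [0.405, 0.914, -0.0, -0.001]
force: [-0.0, -0.1, 0.1]
grip_width: 0.999
gripper_force: 0.0
[ 398.38549678 -278.81229032  232.52647078] [-6.63065124e-01 -3.05612318e-01  1.81169473e+00 -4.69688923e-05
  1.63670834e+00 -1.40066825e+00] [0.0048329  0.63053984 0.40628308] 6.3
```

View pics/w4.png

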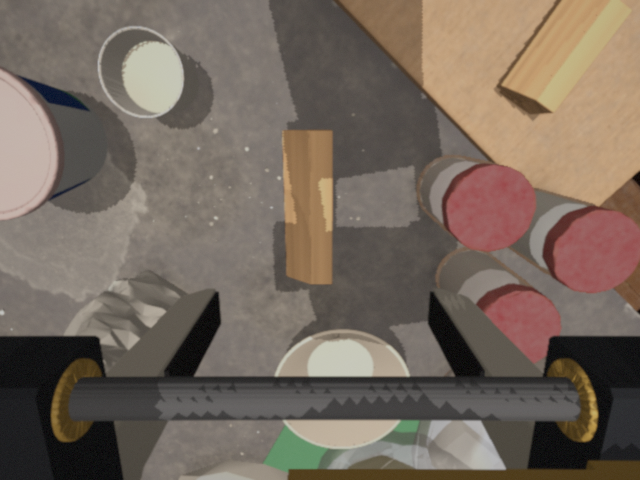

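The moulding spans (283,131) to (331,283) in the wrist view, with its back on the right (column 332). The tool's yaw already matches. I'll triangulate against the top view.

Run:
```python
from h import *
np.set_printoptions(precision=1,suppress=True)
w=load("w4.npz");t=load("t0.npz");s=load("s0.npz")
print("backL",tri([(w,(332,130.5)),(t,(429.5,276.2))]),tri([(w,(332,130.5)),(s,(357.5,358))]),tri([(w,(332,130.5)),(s,(357.5,358)),(t,(429.5,276.2))]))
print("backR",tri([(w,(331,283)),(t,(469.2,238))]))
print("frontL",tri([(w,(283.5,131)),(t,(441.2,289.5))]),tri([(w,(283.5,131)),(s,(354.7,382))]))
print("frontR",tri([(w,(287,277)),(t,(479.2,250))]))
for h in (0,-8):
  b=[atz(w,(332,130.5),42+h),atz(w,(331,283),42+h)];f=[atz(w,(283.5,131),20+h),atz(w,(287,277),20+h)]
  print(h,b,f,np.linalg.norm(b[0]-b[1]),np.linalg.norm(f[0]-f[1]),np.degrees([np.arctan2(q[0][0]-q[1][0],-(q[0][1]-q[1][1]))*-1 for q in(b,f)]),sum(b+f)/4)
```

```text
backL (array([ 355.5, -222.4,   16. ]), [0.112523329418553, 0.11252332941844666]) (array([ 354.6, -222.1,   36.8]), [0.6494377996892438, 0.6494377996892082]) (array([ 355.4, -220.6,   34.2]), [1.902380495766208, 0.49909994425447823, 1.5177335046303624])
backR (array([ 449.5, -325.5,   36.6]), [1.0422116873400484, 1.04221168734007])
frontL (array([ 321.4, -253.4,    6.1]), [1.3388532577053642, 1.33885325770523]) (array([ 323. , -252.2,   14.9]), [0.351367603925268, 0.35136760392522914])
frontR (array([ 418.5, -355.9,   16.9]), [1.2899161550171039, 1.2899161550171439])
0 [array([ 355. , -222.5,   42. ]), array([ 447.9, -325. ,   42. ])] [array([ 323.5, -252.1,   20. ]), array([ 417.4, -356.1,   20. ])] 138.4127923333089 140.094371368699 [137.8 137.9] [ 386.  -288.9   31. ]
-8 [array([ 355.1, -222.5,   34. ]), array([ 450.2, -327.3,   34. ])] [array([ 323. , -252.7,   12. ]), array([ 418.9, -358.9,   12. ])] 141.51570735331757 143.05261109779877 [137.8 137.9] [ 386.8 -290.3   23. ]
```

```bash
python3 -m crank '{"delta_pos":[[-0.06,-0.045,-0.15],[-0.06,-0.045,-0.4],[-0.06,-0.045,-0.6],[-0.06,-0.045,-0.8],[-0.06,-0.045,-0.98]],"rot":[[0,0,0],[0,0,0],[0,0,0],[0,0,0],[0,0,0]],"grip":[1,1,1,1,1]}'
python3 -m crank '{"delta_pos":[[0,0,-0.05],[0,0,-0.1],[0,0,-0.125],[0,0,-0.135],[0,0,-0.135]],"rot":[[0,0,0],[0,0,0],[0,0,0],[0,0,0],[0,0,0]],"grip":[1,1,1,1,1]}'
python3 -c "
from plant import *
for i in range(1): print(state()['ee_pos'],state()['force'])"
```

```text
t: 6.85
ee_pos: [386.9, -284.8, 35.6]
orientation: [0.403, 0.915, 0.0, 0.0]
force: [0.4, -0.5, -0.3]
grip_width: 1.0
gripper_force: 0.0
t: 7.35
ee_pos: [387.3, -286.6, 11.0]
orientation: [0.403, 0.915, -0.0, 0.001]
force: [0.7, -0.5, 0.1]
grip_width: 0.998
gripper_force: 0.0
[ 387.28976601 -286.55342851   10.98397885] [ 0.6990824  -0.49622904  0.08036702]
```

```bash
python3 -m crank '{"delta_pos":[[0,0,-0.01],[0,0,-0.02],[0,0,-0.03],[0,0,-0.03]],"rot":[[0,0,0],[0,0,0],[0,0,0],[0,0,0]],"grip":[1,1,1,1]}'
python3 -m crank '{"delta_pos":[[0,0,0],[0,0,0],[0,0,0],[0,0,0],[0,0,0]],"rot":[[0,0,0],[0,0,0],[0,0,0],[0,0,0],[0,0,0]],"grip":[0.2,-0.1,-0.2,-0.3,-0.4]}' 25
python3 -m crank '{"delta_pos":[[0,0,0],[0,0,0],[0,0,0],[0,0,0],[0,0,0]],"rot":[[0,0,0],[0,0,0],[0,0,0],[0,0,0],[0,0,0]],"grip":[-1,-1,-1,-1,-1]}'
```

```text
t: 7.75
ee_pos: [386.7, -286.2, 3.8]
orientation: [0.403, 0.915, 0.0, -0.0]
force: [-0.3, -0.1, 0.9]
grip_width: 0.998
gripper_force: 0.0
t: 8.25
ee_pos: [386.9, -286.3, 4.1]
orientation: [0.403, 0.915, -0.0, 0.0]
force: [0.8, -0.2, -0.7]
grip_width: 0.62
gripper_force: 0.0
t: 8.75
ee_pos: [386.8, -286.3, 4.1]
orientation: [0.403, 0.915, -0.0, -0.0]
force: [-1.4, -0.7, 1.0]
grip_width: 0.482
gripper_force: 25.0
```

It is gripped at 44.8 mm opening with 25 N. I'll lift and carry it over the board, turning -36.6° so that the back faces the fence.

```bash
python3 -m crank '{"delta_pos":[[0,0,0.1],[0,0,0.3],[0,0,0.5],[0,0,0.7],[0,0,0.85]],"rot":[[0,0,0],[0,0,0],[0,0,0],[0,0,0],[0,0,0]],"grip":[-1,-1,-1,-1,-1]}'
python3 -m crank '{"delta_pos":[[0.02,0.15,0],[0.06,0.35,0],[0.1,0.6,0],[0.15,0.8,0],[0.2,1,0]],"rot":[[0,0,-0.03],[0,0,-0.08],[0,0,-0.14],[0,0,-0.2],[0,0,-0.25]],"grip":[-1,-1,-1,-1,-1]}'
python3 -m crank '{"delta_pos":[[0.05,0.2,0],[0.1,0.4,0],[0.15,0.6,0],[0.2,0.8,0],[0.2375,1,0]],"rot":[[0,0,-0.05],[0,0,-0.1],[0,0,-0.15],[0,0,-0.176],[0,0,-0.176]],"grip":[-1,-1,-1,-1,-1]}'
python3 -m crank '{"delta_pos":[[0.02,0.2,0],[0.05,0.4,0],[0.1,0.6,0],[0.1,0.75,0],[0.1,0.815,0]],"rot":[[0,0,0],[0,0,0],[0,0,0],[0,0,0],[0,0,0]],"grip":[-1,-1,-1,-1,-1]}'
python3 - <<'E'
from h import *
s=state();c=cam("wrist");save(c,"w5.npz");cv2.imwrite("pics/w5.png",c["color"][:,:,::-1])
print(s["ee_pos"],s["orientation"],s["joints"],s["force"],s["grip_width"])
E
```

```text
t: 9.25
ee_pos: [387.0, -286.3, 176.6]
orientation: [0.403, 0.915, -0.0, 0.001]
force: [0.4, 0.1, -1.5]
grip_width: 0.48
gripper_force: 25.0
t: 9.75
ee_pos: [426.8, -84.5, 174.1]
orientation: [0.568, 0.823, 0.0, 0.0]
force: [1.0, -0.3, -1.9]
grip_width: 0.482
gripper_force: 25.0
t: 10.25
ee_pos: [474.4, 115.6, 173.9]
orientation: [0.671, 0.742, 0.0, -0.0]
force: [0.9, -0.6, -0.9]
grip_width: 0.481
gripper_force: 25.0
t: 10.75
ee_pos: [494.0, 278.9, 173.4]
orientation: [0.67, 0.743, -0.0, -0.0]
force: [-0.0, -0.0, -1.8]
grip_width: 0.482
gripper_force: 25.0
[493.96433804 278.938689   173.39647814] [ 6.69629534e-01  7.42695079e-01 -4.01014397e-04 -3.82396688e-04] [ 4.68861450e-01 -1.02773110e-01  1.73466331e+00  4.25596995e-04
  1.51072602e+00  3.65459356e-01] [-0.02773229 -0.0217394  -1.75928094] 0.48174530009741257
```

```bash
python3 -m crank '{"delta_pos":[[0,-0.02,-0.15],[0,-0.02,-0.35],[0,-0.02,-0.55],[0,-0.02,-0.68],[0,-0.02,-0.72]],"rot":[[0,0,-0.003],[0,0,-0.003],[0,0,-0.003],[0,0,-0.003],[0,0,-0.003]],"grip":[-1,-1,-1,-1,-1]}'
python3 -m crank '{"delta_pos":[[0,0,-0.01],[0,0,-0.02],[0,0,-0.03],[0,0,-0.035],[0,0,-0.035]],"rot":[[0,0,0],[0,0,0],[0,0,0],[0,0,0],[0,0,0]],"grip":[-1,-1,-1,-1,-1]}'
```

```text
t: 11.3
ee_pos: [493.0, 271.0, 27.1]
orientation: [0.672, 0.74, -0.002, -0.001]
force: [-0.3, 0.1, -1.1]
grip_width: 0.483
gripper_force: 25.0
t: 11.8
ee_pos: [494.6, 272.8, 23.6]
orientation: [0.672, 0.741, 0.0, 0.0]
force: [0.3, -0.6, -1.3]
grip_width: 0.482
gripper_force: 25.0
```

```bash
python3 -m crank '{"delta_pos":[[0,0,-0.005],[0,0,-0.01],[0,0,-0.01],[0,0,-0.01]],"rot":[[0,0,0],[0,0,0],[0,0,0],[0,0,0]],"grip":[-1,-1,-1,-1]}'
python3 -m crank '{"delta_pos":[[0,0,-0.005],[0,0,-0.01],[0,0,-0.01],[0,0,-0.01]],"rot":[[0,0,0],[0,0,0],[0,0,0],[0,0,0]],"grip":[-1,-1,-1,-1]}'
```

```text
t: 12.2
ee_pos: [494.5, 272.8, 22.1]
orientation: [0.672, 0.741, 0.0, 0.0]
force: [-3.8, -2.2, 9.2]
grip_width: 0.484
gripper_force: 25.0
t: 12.6
ee_pos: [494.5, 272.9, 21.9]
orientation: [0.672, 0.741, 0.0, 0.0]
force: [-15.6, -8.0, 31.8]
grip_width: 0.481
gripper_force: 25.0
```

Contact made at TCP z = 22, consistent with the bed at 18. Easing off, then sliding it, still gripped, towards the stop.

```bash
python3 -m crank '{"delta_pos":[[0,0,0.013],[0,0.01,0.013],[-0.002,0.02,0.013],[-0.003,0.03,0.013],[-0.003,0.03,0.013]],"rot":[[0,0,0],[0,0,0],[0,0,0],[0,0,0],[0,0,0]],"grip":[-1,-1,-1,-1,-1]}'
python3 -m crank '{"delta_pos":[[-0.001,0.006,0],[-0.001,0.012,0],[-0.001,0.012,0]],"rot":[[0,0,0],[0,0,0],[0,0,0]],"grip":[-1,-1,-1]}'
```

```text
t: 13.1
ee_pos: [494.1, 278.9, 22.0]
orientation: [0.672, 0.741, 0.0, 0.0]
force: [1.1, -3.3, 6.1]
grip_width: 0.482
gripper_force: 25.0
t: 13.4
ee_pos: [493.9, 281.2, 21.9]
orientation: [0.672, 0.741, 0.0, 0.0]
force: [0.3, -3.5, 7.0]
grip_width: 0.486
gripper_force: 25.0
```

```bash
python3 -m crank '{"delta_pos":[[0,0.005,0],[-0.001,0.01,0],[-0.001,0.01,0]],"rot":[[0,0,0],[0,0,0],[0,0,0]],"grip":[-1,-1,-1]}'
python3 -m crank '{"delta_pos":[[0,0.005,0],[-0.001,0.01,0],[-0.001,0.01,0]],"rot":[[0,0,0],[0,0,0],[0,0,0]],"grip":[-1,-1,-1]}'
```

```text
t: 13.7
ee_pos: [493.7, 283.0, 22.0]
orientation: [0.672, 0.741, -0.0, 0.0]
force: [-0.2, -6.3, 6.8]
grip_width: 0.48
gripper_force: 25.0
t: 14.0
ee_pos: [493.4, 285.0, 22.0]
orientation: [0.672, 0.741, -0.0, 0.0]
force: [-0.9, -5.2, 6.8]
grip_width: 0.479
gripper_force: 25.0
```

At this x the moulding's back (about +2.5) passes in front of the tongue (from +4.5), so it can't butt here. I'll back off in y, move towards the fence while gripped, then butt it.

```bash
python3 -m crank '{"delta_pos":[[0.001,-0.02,0],[0.003,-0.04,0],[0.005,-0.055,0],[0.005,-0.055,0],[0.005,-0.055,0]],"rot":[[0,0,0],[0,0,0],[0,0,0],[0,0,0],[0,0,0]],"grip":[-1,-1,-1,-1,-1]}'
python3 -m crank '{"delta_pos":[[0.02,0.002,0],[0.04,0.004,0],[0.06,0.006,0],[0.075,0.007,0],[0.075,0.007,0]],"rot":[[0,0,0],[0,0,0],[0,0,0],[0,0,0],[0,0,0]],"grip":[-1,-1,-1,-1,-1]}'
python3 -m crank '{"delta_pos":[[0,0.01,0],[-0.002,0.02,0],[-0.003,0.03,0],[-0.003,0.03,0]],"rot":[[0,0,0],[0,0,0],[0,0,0],[0,0,0]],"grip":[-1,-1,-1,-1]}'
```

```text
t: 14.5
ee_pos: [494.4, 274.2, 22.0]
orientation: [0.672, 0.741, 0.0, 0.0]
force: [-0.3, -0.4, 5.4]
grip_width: 0.483
gripper_force: 25.0
t: 15.0
ee_pos: [509.2, 275.6, 21.9]
orientation: [0.672, 0.741, -0.0, -0.0]
force: [-3.7, -0.0, 8.0]
grip_width: 0.483
gripper_force: 25.0
t: 15.4
ee_pos: [508.9, 281.3, 22.0]
orientation: [0.672, 0.741, 0.0, 0.0]
force: [0.4, -3.2, 7.2]
grip_width: 0.479
gripper_force: 25.0
```

```bash
python3 -m crank '{"delta_pos":[[0,0.005,0],[-0.001,0.01,0],[-0.001,0.01,0]],"rot":[[0,0,0],[0,0,0],[0,0,0]],"grip":[-1,-1,-1]}'
python3 -m crank '{"delta_pos":[[0,0.005,0],[-0.001,0.01,0],[-0.001,0.01,0]],"rot":[[0,0,0],[0,0,0],[0,0,0]],"grip":[-1,-1,-1]}'
```

```text
t: 15.7
ee_pos: [508.8, 283.1, 22.0]
orientation: [0.672, 0.741, -0.0, 0.001]
force: [0.9, -5.5, 7.8]
grip_width: 0.481
gripper_force: 25.0
t: 16.0
ee_pos: [508.7, 283.4, 21.9]
orientation: [0.672, 0.741, -0.001, 0.002]
force: [0.8, -20.1, 11.6]
grip_width: 0.479
gripper_force: 25.0
```

It butts the stop at y ≈ 283, which matches the prediction. I'll relax, release slightly, rise and turn the tool by 90°.

```bash
python3 -m crank '{"delta_pos":[[0,-0.012,0.005],[0,-0.012,0.005],[0,-0.012,0.005],[0,-0.012,0.005],[0,-0.012,0.005]],"rot":[[0,0,0],[0,0,0],[0,0,0],[0,0,0],[0,0,0]],"grip":[-1,0.16,0.16,0.16,0.16]}'
python3 -m crank '{"delta_pos":[[0,0,0.05],[0,0,0.2],[0,0,0.4],[0,0,0.6],[0,0,0.6]],"rot":[[0,0,0],[0,0,0],[0,0,0],[0,0,0.05],[0,0,0.15]],"grip":[0.16,0.16,0.16,0.16,-0.5]}' 10
python3 -m crank '{"delta_pos":[[-0.05,0,0],[-0.1,0,0],[-0.15,-0.01,0],[-0.198,-0.024,0],[-0.198,-0.024,0]],"rot":[[0,0,0.1],[0,0,0.2],[0,0,0.3],[0,0,0.4],[0,0,0.5]],"grip":[-1,-1,-1,-1,-1]}'
python3 -m crank '{"delta_pos":[[0,0,0],[0,0,0],[0,0,0],[0,0,0],[0,0,0]],"rot":[[0,0,0.1],[0,0,0.2],[0,0,0.3],[0,0,0.395],[0,0,0.395]],"grip":[-1,-1,-1,-1,-1]}'
python3 - <<'E'
from h import *
s=state();c=cam("wrist");save(c,"w6.npz");cv2.imwrite("pics/w6.png",c["color"][:,:,::-1])
t=cam("top");save(t,"t2.npz")
print(s["ee_pos"],s["orientation"],s["joints"],s["force"],s["grip_width"])
E
```

```text
t: 16.5
ee_pos: [508.1, 283.3, 22.6]
orientation: [0.672, 0.741, -0.0, -0.0]
force: [-0.6, -0.3, -0.5]
grip_width: 0.577
gripper_force: 0.0
t: 17.0
ee_pos: [509.9, 284.1, 149.7]
orientation: [0.583, 0.812, 0.004, 0.002]
force: [-0.7, -0.2, -0.6]
grip_width: 0.534
gripper_force: 0.0
t: 17.5
ee_pos: [467.8, 278.3, 143.7]
orientation: [0.244, 0.97, 0.0, 0.0]
force: [0.1, 0.2, 0.8]
grip_width: 0.112
gripper_force: 0.0
t: 18.0
ee_pos: [468.6, 278.4, 143.4]
orientation: [-0.048, 0.999, 0.0, 0.0]
force: [-0.2, 0.3, 0.6]
grip_width: 0.004
gripper_force: 0.0
[468.56488833 278.40622572 143.44217658] [-4.81924716e-02  9.98838009e-01  1.57995726e-04  3.02493693e-04] [ 4.89301843e-01 -1.39369168e-01  1.81694113e+00  2.76212848e-05
  1.46333870e+00 -1.17791973e+00] [-0.18179725  0.34324432  0.61770516] 0.00440627841593207
```

View pics/w6.png

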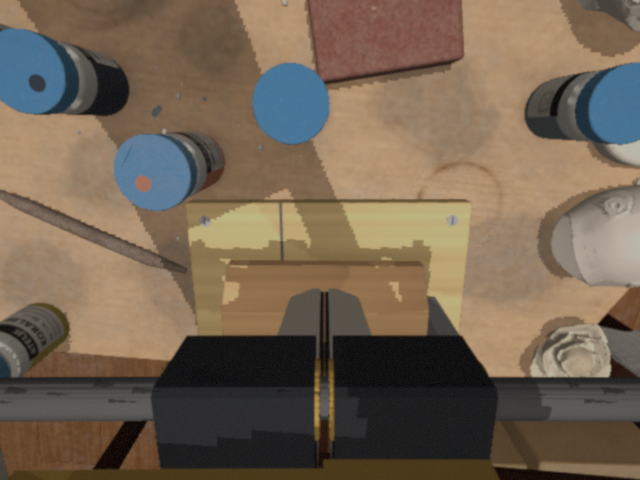

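The picture shows the moulding lying on the bed with its front edge at row 262, parallel to the board edge, and its left end at the stop's side (430,300). I'll lower the fingers in front of the lip and push it to the fence.

```bash
python3 -m crank '{"delta_pos":[[0,0,-0.15],[0,0,-0.35],[0,0,-0.5],[0,0,-0.59],[0,0,-0.59]],"rot":[[0,0,0],[0,0,0],[0,0,0],[0,0,0],[0,0,0]],"grip":[-1,-1,-1,-1,-1]}'
python3 -m crank '{"delta_pos":[[0.03,0.003,0],[0.06,0.006,0],[0.09,0.009,0],[0.12,0.012,0],[0.15,0.015,0]],"rot":[[0,0,0],[0,0,0],[0,0,0],[0,0,0],[0,0,0]],"grip":[-1,-1,-1,-1,-1]}'
python3 -m crank '{"delta_pos":[[0.01,0.001,0],[0.02,0.002,0],[0.025,0.0025,0],[0.025,0.0025,0]],"rot":[[0,0,0],[0,0,0],[0,0,0],[0,0,0]],"grip":[-1,-1,-1,-1]}'
```

```text
t: 18.6
ee_pos: [467.3, 277.7, 22.3]
orientation: [-0.045, 0.999, -0.001, -0.002]
force: [-0.5, 0.5, 0.4]
grip_width: 0.003
gripper_force: 0.0
t: 19.1
ee_pos: [499.3, 281.5, 25.2]
orientation: [-0.047, 0.999, 0.0, 0.0]
force: [-2.5, -0.2, 1.7]
grip_width: 0.004
gripper_force: 1.0
t: 19.5
ee_pos: [503.2, 281.7, 24.6]
orientation: [-0.047, 0.999, -0.0, -0.0]
force: [-4.5, -1.1, 4.0]
grip_width: 0.006
gripper_force: 2.5
```

```bash
python3 -m crank '{"delta_pos":[[0.01,0.001,0],[0.02,0.002,0],[0.02,0.002,0]],"rot":[[0,0,0],[0,0,0],[0,0,0]],"grip":[-1,-1,-1]}'
python3 -m crank '{"delta_pos":[[0.005,0,0],[0.01,0.001,0],[0.01,0.001,0]],"rot":[[0,0,0],[0,0,0],[0,0,0]],"grip":[-1,-1,-1]}'
```

```text
t: 19.8
ee_pos: [503.4, 281.7, 24.6]
orientation: [-0.047, 0.999, -0.001, -0.005]
force: [-43.4, -9.1, 28.9]
grip_width: 0.004
gripper_force: 22.2
t: 20.1
ee_pos: [503.5, 281.7, 24.6]
orientation: [-0.047, 0.999, -0.001, -0.007]
force: [-63.1, -13.5, 39.7]
grip_width: 0.001
gripper_force: 31.8
```

It is seated on the fence at x = 503.5, with the force rising sharply. Next, a tap on the right end towards the stop, to be sure of the butt.

```bash
python3 -m crank '{"delta_pos":[[-0.07,-0.007,0],[-0.1,-0.01,0.1],[-0.1,-0.01,0.3],[-0.05,-0.1,0.4],[0.05,-0.3,0.4]],"rot":[[0,0,0],[0,0,0],[0,0,0],[0,0,0],[0,0,0]],"grip":[-1,-1,-1,-1,-1]}'
python3 -m crank '{"delta_pos":[[0.1,-0.19,0],[0.12,-0.19,0],[0.12,-0.19,-0.2],[0.12,-0.19,-0.39],[0.12,-0.19,-0.39]],"rot":[[0,0,0],[0,0,0],[0,0,0],[0,0,0],[0,0,0]],"grip":[-1,-1,-1,-1,-1]}'
python3 -m crank '{"delta_pos":[[-0.001,0.01,0],[-0.002,0.02,0],[-0.003,0.03,0],[-0.003,0.03,0]],"rot":[[0,0,0],[0,0,0],[0,0,0],[0,0,0]],"grip":[-1,-1,-1,-1]}'
```

```text
t: 20.6
ee_pos: [520.5, 224.0, 108.4]
orientation: [-0.048, 0.999, 0.001, 0.003]
force: [0.9, 0.5, 0.2]
grip_width: 0.006
gripper_force: 0.0
t: 21.1
ee_pos: [540.9, 183.9, 21.8]
orientation: [-0.047, 0.999, -0.001, -0.003]
force: [-0.4, 0.1, -0.6]
grip_width: 0.008
gripper_force: 0.0
t: 21.5
ee_pos: [543.5, 191.0, 28.1]
orientation: [-0.047, 0.999, 0.0, 0.001]
force: [-0.5, 0.9, -0.6]
grip_width: 0.005
gripper_force: 0.0
```

```bash
python3 -m crank '{"delta_pos":[[-0.001,0.01,0],[-0.002,0.02,0],[-0.003,0.03,0],[-0.003,0.03,0]],"rot":[[0,0,0],[0,0,0],[0,0,0],[0,0,0]],"grip":[-1,-1,-1,-1]}'
python3 -m crank '{"delta_pos":[[0,0.005,0],[-0.001,0.01,0],[-0.001,0.01,0]],"rot":[[0,0,0],[0,0,0],[0,0,0]],"grip":[-1,-1,-1]}'
python3 -m crank '{"delta_pos":[[0,0.005,0],[-0.001,0.01,0],[-0.001,0.01,0]],"rot":[[0,0,0],[0,0,0],[0,0,0]],"grip":[-1,-1,-1]}'
```

```text
t: 21.9
ee_pos: [542.3, 196.7, 26.7]
orientation: [-0.047, 0.999, 0.0, -0.0]
force: [0.1, 0.3, -0.4]
grip_width: 0.005
gripper_force: 0.0
t: 22.2
ee_pos: [542.1, 198.5, 26.7]
orientation: [-0.047, 0.999, 0.0, -0.0]
force: [-0.7, -0.0, -0.7]
grip_width: 0.004
gripper_force: 0.0
t: 22.5
ee_pos: [542.0, 200.4, 26.7]
orientation: [-0.047, 0.999, -0.0, 0.0]
force: [0.0, -0.9, 0.2]
grip_width: 0.008
gripper_force: 0.5
```

```bash
python3 -m crank '{"delta_pos":[[0,0.005,0],[-0.001,0.01,0],[-0.001,0.01,0]],"rot":[[0,0,0],[0,0,0],[0,0,0]],"grip":[-1,-1,-1]}'
python3 -m crank '{"delta_pos":[[0,0.005,0],[-0.001,0.01,0],[-0.001,0.01,0]],"rot":[[0,0,0],[0,0,0],[0,0,0]],"grip":[-1,-1,-1]}'
```

```text
t: 22.8
ee_pos: [542.0, 200.8, 26.7]
orientation: [-0.047, 0.999, -0.002, 0.0]
force: [1.4, -15.3, 2.2]
grip_width: 0.006
gripper_force: 7.9
t: 23.1
ee_pos: [542.0, 201.1, 26.7]
orientation: [-0.046, 0.999, -0.003, -0.0]
force: [1.4, -32.0, 5.4]
grip_width: 0.003
gripper_force: 15.8
```

It is firmly butted at the stop (32 N, no further travel). Now I'll move above the bevel at mid-length for the diagonal hold.

```bash
python3 -m crank '{"delta_pos":[[0,-0.04,0],[0,-0.05,0.15],[0,-0.05,0.35],[-0.08,0.15,0.35],[-0.173,0.39,0.35]],"rot":[[0,0,0],[0,0,0],[0,0,0],[0,0,0],[0,0,0]],"grip":[-1,-1,-1,-1,-1]}'
python3 -m crank '{"delta_pos":[[0,0,-0.05],[0,0,-0.13],[0,0,-0.17],[0,0,-0.17],[0,0,-0.17]],"rot":[[0,0,0],[0,0,0],[0,0,0],[0,0,0],[0,0,0]],"grip":[-1,-1,-1,-1,-1]}'
```

```text
t: 23.6
ee_pos: [508.0, 281.4, 98.3]
orientation: [-0.045, 0.999, 0.001, 0.001]
force: [0.2, 0.8, -0.6]
grip_width: 0.006
gripper_force: 0.0
t: 24.1
ee_pos: [507.8, 280.2, 62.5]
orientation: [-0.046, 0.999, -0.0, -0.0]
force: [0.9, -0.7, 0.8]
grip_width: 0.003
gripper_force: 0.0
```

```bash
python3 -m crank '{"delta_pos":[[0,0,-0.03],[0.01,0.001,-0.04],[0.02,0.002,-0.05],[0.03,0.003,-0.06],[0.03,0.003,-0.06]],"rot":[[0,0,0],[0,0,0],[0,0,0],[0,0,0],[0,0,0]],"grip":[-1,-1,-1,-1,-1]}'
python3 -m crank '{"delta_pos":[[0.005,0,-0.005],[0.01,0.001,-0.01],[0.01,0.001,-0.01]],"rot":[[0,0,0],[0,0,0],[0,0,0]],"grip":[-1,-1,-1]}'
```

```text
t: 24.6
ee_pos: [513.6, 281.6, 50.4]
orientation: [-0.047, 0.999, -0.0, -0.0]
force: [0.4, -0.1, -0.4]
grip_width: 0.001
gripper_force: 0.0
t: 24.9
ee_pos: [515.5, 281.9, 48.7]
orientation: [-0.047, 0.999, 0.0, 0.0]
force: [-0.7, -0.6, 1.9]
grip_width: 0.006
gripper_force: 0.7
```

Contact is where predicted (515.5, 48.7). Now I'll build up the diagonal force.

```bash
python3 -m crank '{"delta_pos":[[0.005,0,-0.004],[0.01,0.001,-0.008],[0.01,0.001,-0.008],[0.01,0.001,-0.008]],"rot":[[0,0,0],[0,0,0],[0,0,0],[0,0,0]],"grip":[-1,-1,-1,-1]}'
```

```text
t: 25.3
ee_pos: [516.4, 282.0, 47.9]
orientation: [-0.047, 0.999, -0.0, -0.001]
force: [-17.4, -4.1, 17.9]
grip_width: 0.005
gripper_force: 12.2
```

```bash
python3 -m crank '{"delta_pos":[[0.004,0,0],[0.008,0.001,0],[0.008,0.001,0],[0.008,0.001,0],[0.008,0.001,0]],"rot":[[0,0,0],[0,0,0],[0,0,0],[0,0,0],[0,0,0]],"grip":[-1,-1,-1,-1,-1]}'
python3 - <<'E'
from h import *
c=cam("wrist");save(c,"w7.npz");t=cam("top");save(t,"t3.npz")
s=state();print(s["ee_pos"],s["force"],s["t"])
E
```

```text
t: 25.8
ee_pos: [516.7, 282.0, 47.8]
orientation: [-0.047, 0.999, -0.0, -0.003]
force: [-27.8, -7.2, 24.5]
grip_width: 0.005
gripper_force: 18.5
[516.72707713 282.05524701  47.87075325] [-28.99075853  -6.7792882   24.01397566] 25.9
```

```bash
python3 -c "
from plant import *
print(job_done())"
```

```text
the job is handed in; nothing more can be done
None
```

I handed the job in at about 26 s. The stop is down, the long moulding is flat on the bed against the fence and stop, and the arm is still holding it with a diagonal push of about 29 N forward and 24 N down. The final seating is confirmed by force readings and tool positions, not by a last picture, and the hand-in returned no verdict.

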